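Close a split bearing block and push a grease coupler onto its tilted nipple

TASK

Swing the hinged cap of the bearing block shut so that the two halves meet edge to edge. Then lift the grease gun out of its wooden stand, set its coupler end squarely on the block's tilted grease nipple and press along the nipple until it snaps over the head and is fully home on the shoulder. Finish while still holding the gun pressed home against its spring, cap shut, and leave the other things on the table where they are.

Things in the scene. Friction and masses are not known exactly. Their poses are not given: they have to be found in the camera images.
- block: grey split bearing block, fixed: foot 160 x 76 x 12 mm, lower half with its flat split face 47 mm above the table. A steel bearing and 24 mm shaft (130 mm long, along y) lie in it, axis in the split face over the origin. Origin: centre of the underside; z up; x from the hinge side (towards the robot) to the free side; y along shaft and hinge.
- cap (a joint): angle of the block's hinged upper half (cap), rad: 0 = shut, edges flat on the lower half; 1.75 = thrown open towards the robot. Cap 64 mm wide (along y), reaching 124 mm from the hinge, about 0.35 kg. The hinge is stiff (0.32 N m): the cap stays where it is left and must be pushed right down until it sits, about 3 to 6 N at its free flange.
- cap_hinge (a point): point on the hinge line at the middle of the block's width, 47 mm above the table, 62 mm from the block's origin to its -x side; the hinge line runs along block y and every cap point circles about it
- cap_edge (a point): middle of the outer face of the cap's free flange (flat, 12 mm thick, 90 to 124 mm from the hinge, beyond the half-round hump of radius 34 mm): 107 mm from the hinge line along the cap and 12 mm out from its split face. This face is on top when shut and faces the robot when open: push here
- nipple (a point): steel grease nipple on a round boss 37 mm across on the cap's hump, moving with it. Origin: on its axis at the boss's flat face (the shoulder), where the coupler's rim comes to rest; z out along it. 20 mm tall: neck 8 mm, head 14 mm across at 13 mm, tip 6 mm. Cap shut: it leans 20 degrees from vertical towards block -x, shoulder 42 mm from the shaft axis, 86 mm above the table.
- gun: push-type grease gun, straight, 103 mm long, about 0.35 kg: round metal barrel 30 mm across from 27 to 95 mm, black end cap 35 mm, eight-sided steel coupler 31 mm over flats from 0 to 27 mm. Origin: centre of the open coupler rim; z to the end cap (up as it stands). Mouth 26 mm, narrowing to 19 mm; four sprung balls 6.5 mm inside snap behind the nipple's head in the last 3 mm.
- plunger (a joint): sprung plunger in the coupler, pushed in by the nipple's tip: 0 = free, about 0.009 m when the rim is home on the shoulder. It meets the tip 9 mm before home; its spring starts at 2 N and reaches about 11 N at home; passing the balls over the head takes a few N more.
- stand: fixed wooden block 80 x 110 x 40 mm; origin at the centre of its underside. The gun stands in the 38 mm wide middle hole, 28 mm deep (floor 12 mm above the table).
- mug: white mug, 76 mm wide, 85 mm tall, bystander
- tape: black roll of tape lying flat, 90 mm wide, 25 mm tall, bystander
- jar: small jar, 60 mm wide, 75 mm tall, bystander
- driver: screwdriver lying down, 200 mm long, bystander
- oilcan: can, 68 mm wide, 140 mm tall, bystander
- spanner: spanner lying down, 180 mm long, bystander
- carton: small carton 110 x 80 x 50 mm, bystander

How it is judged:
By the outcome, as a careful person would: the job done as asked, in the order asked, and still so for the second after the job is handed in, while the arm keeps its last pose, push and grip.
It also fails if it takes over 58 s, if anything falls off the work surface, if the arm or the gripper's body presses on something with over 40 N, if the wrist force passes 120 N, or if a joint passes its speed limit or range.

ROBOT

A 6-joint arm with a two-finger parallel gripper is mounted at the origin on the work surface. World frame = base frame: x ahead of the robot, y to its left, z up, the work surface at z = 0. Lengths are in m, angles in rad, forces in N, time in s.
With the tool pointing down it reaches from about 0.35 to 0.875 m from the base axis. Payload 4.2 kg.
Tool frame: the origin (TCP) lies midway between the tips of the shut fingers; the grasp point (between the pads) lies 19 mm behind it (hold_point_z is the distance from the TCP to the grasp point, in m); z points along the fingers, y is the line along which they close (so a half turn about z gives the same grasp; the last joint's range is limited). The gripper opens to 87 mm and grips with 3 to 60 N. Pads are 19 mm wide; open, the fingers measure 117 mm over their backs; the gripper's body (75 mm by 190 mm) begins 51 mm behind the grasp point.
Start: joints at [1.458, 0.385, 0.008, 0, -1.194, -0.259], TCP at [0.227, 0.582, 0.223] pointing down, gripper open.
Joint ranges: [-3.14, 3.14], [-1.21, 2.06], [-1.07, 1.41], [-3.16, 2.05], [-2.99, -0.16], [-3.1, 3.1]. Speed limits (rad/s): [2.79, 2.79, 3.14, 3.14, 3.14, 3.14].

INTERFACE

Orientations are given as [roll, pitch, yaw] about the fixed x, y, z axes, in that order (R = Rz(yaw) Ry(pitch) Rx(roll)).
In Python, from workcell import * gives the robot as it stands.
- The arm moves only by the tool servo_tool, never from a script. Its argument "moves" is a list that holds one entry, the list of rows, each a list of 4 numbers: the shift along the tool's x, y, z in units of 30 mm (1.0 is 30 mm), then the turn about the tool's z in units of 8 degrees (1.0 is 8 degrees). A call has 1 to 12 rows; each row shifts and turns the commanded pose from where the row before left it, along the tool's axes as they then stand; what a row does not reach is not made up. A row lasts 1/10 s, in which the tool goes at most 50 mm and 8.59 degrees, less where a joint would pass 70% of its speed; a pose out of reach is approached as far as the arm can. A call is refused whole if a number of a shift passes 1 or a number of a turn 1, either way. A call with a gripper value outside its range is refused whole. "hand" is the closure, from -1 (fully open) to 1 (shut), set as the call begins (left out, the last holds). The fingers move at their own pace and stop on an object; "newtons" is the grip in N (left out, the last holds). Time passes only in rows, so rows that do not move let the fingers close. It gives the time, the measured TCP pose, the force, the opening and the grip force at its end, in the units of the state.
- get_state(): the state, without advancing time (a new reading comes with each control period).
- capture(name): name is "scene" or "top"; returns the picture (400x640x3 uint8, red, green, blue); there is no depth.
- calibration(name): a dict with "K" (3x3 intrinsics, pixels), "camera_from_world" (4x4, takes a point from world to camera coordinates). Camera axes: x right, y down, z forward; pixel columns grow to the right and rows downward; lengths in m; the calibration is good to about 2 mm. A picture is of the moment at which its call begins. calibration takes no time and is no camera call.
- sign_off(): hands the job in; it is judged then, once.
The state is a dict: "t": time; "joint_pos": joint angles; "dq": joint speeds; "joint_torque": joint torques, N m; "ee_pos": TCP position; "orientation": TCP orientation; "wrist_force": force on the tool from outside, world axes, zero at the start; "ft_torque": the same for the moment, N m; "grip_width": opening from 0.0 (shut) to 1.0 (fully open); "finger_force": force on a finger pad.
Only numpy, scipy, OpenCV 4.12 (cv2) and the standard library are available. Lean on these libraries where they do the work, as an engineer would, in place of code of your own. Each camera call takes 0.05 s, during which the arm holds its last target. There are 200 camera calls.

## Working session

There is one attempt and no reset: what is moved stays moved. The work goes in short steps, Python scripts to look and compute and a tool call to move; the robot and the scene stay as the last step left them, time stands still between calls to the robot, and variables do not carry over. Pictures are saved under pics/ and viewed, at most 10 in all, crops included, and the job is handed in when it is done.

Besides the shell and the picture viewer there is one more tool, called after "Request:" as name(argument=value, ...), one argument or row to a line, values as JSON. servo_tool: Moves the arm, as the interface text tells. Its arguments: {"type":"object","properties":{"moves":{"type":"array","items":{"type":"array","items":{"type":"array","items":{"type":"number"}}}},"hand":{"type":"number"},"newtons":{"type":"number"}},"required":["moves"]}

```bash
ls; mkdir -p pics; python3 - <<'E'
from workcell import *
import cv2,numpy as np
for n in("scene","top"):
    im=capture(n); cv2.imwrite(f"pics/{n}0.png",im[:,:,::-1]); c=calibration(n); print(n,np.round(c["K"],1).tolist(),np.round(c["camera_from_world"],4).tolist())
s=get_state();print(s)
E
```

```text
pics
scene [[470.9, 0.0, 317.7], [0.0, 470.9, 194.6], [0.0, 0.0, 1.0]] [[0.753, 0.6579, -0.0103, -0.4466], [0.3806, -0.4483, -0.8088, -0.1503], [-0.5368, 0.6051, -0.5879, 1.5111], [0.0, 0.0, 0.0, 1.0]]
top [[422.5, 0.0, 323.0], [0.0, 422.5, 202.7], [0.0, 0.0, 1.0]] [[-0.0, -0.9999, -0.0127, 0.0143], [-0.9971, 0.001, -0.0765, 0.58], [0.0765, 0.0127, -0.997, 1.2343], [0.0, 0.0, 0.0, 1.0]]
{'t': 0.1, 'joint_pos': array([ 1.45760100e+00,  3.85487767e-01,  6.77370957e-03, -4.59482563e-04,
       -1.19401011e+00, -2.58594584e-01]), 'dq': array([-0.00087886, -0.00146128,  0.00300463, -0.00013456,  0.00178761,
        0.00080782]), 'joint_torque': array([-4.98735026e-04, -3.91688347e+01,  1.87936538e+01,  4.23192590e+00,
        1.34864115e-02, -6.89171361e-05]), 'ee_pos': array([0.22683765, 0.5818036 , 0.22156486]), 'orientation': array([ 3.13961970e+00, -8.02721745e-05, -3.71959302e-01]), 'wrist_force': array([-0.42615661,  0.03453739,  0.12778025]), 'ft_torque': array([-0.05961367,  0.00923179,  0.03056321]), 'finger_force': 0.0, 'grip_width': 1.0021827260721272}
```

View pics/scene0.png

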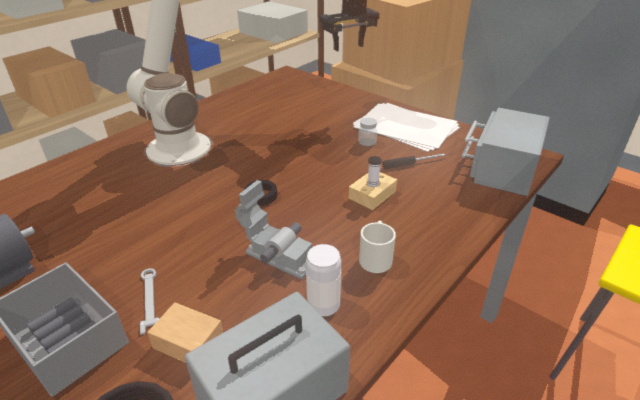

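View pics/top0.png

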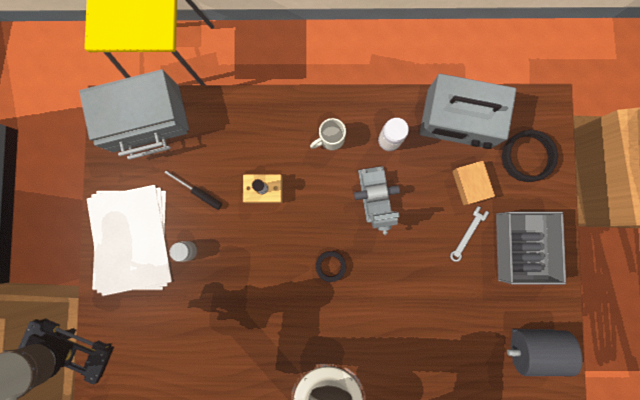

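The scene view shows the block at about (280,240) with its cap open toward the robot, and the gun in its stand at (374,180). In the top view the block is at (377,195), the stand at (262,188) and the gun cap at (260,186). I'll zoom in on these.

```bash
python3 - <<'E'
import cv2,numpy as np
t=cv2.imread("pics/top0.png");s=cv2.imread("pics/scene0.png")
a=cv2.resize(t[155:245,340:420],None,fx=5,fy=5,interpolation=2)
b=cv2.resize(t[165:210,235:290],None,fx=5,fy=5,interpolation=2)
o=np.zeros((450,690,3),np.uint8);o[:450,:400]=a;o[:225,410:685]=b;cv2.imwrite("pics/topz.png",o)
a=cv2.resize(s[170:280,225:335],None,fx=4,fy=4,interpolation=2);b=cv2.resize(s[150:210,340:405],None,fx=5,fy=5,interpolation=2)
o=np.zeros((440,775,3),np.uint8);o[:,:440]=a;o[:300,450:775]=b;cv2.imwrite("pics/scz.png",o)
E
```

```text
(no output)
```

View pics/topz.png

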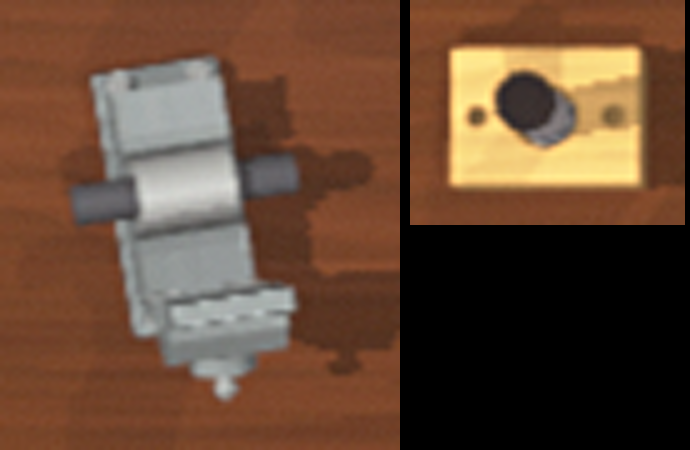

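View pics/scz.png

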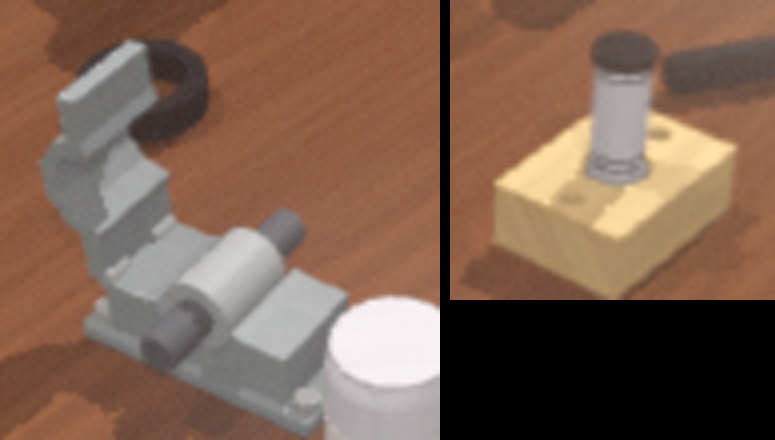

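```bash
cat >h.py <<'E'
import numpy as np,cv2
from workcell import *
from scipy.optimize import least_squares
C={n:calibration(n) for n in("scene","top")}
def proj(n,P):
    c=C[n];p=np.atleast_2d(P)@c["camera_from_world"][:3,:3].T+c["camera_from_world"][:3,3]
    q=p@c["K"].T;return q[:,:2]/q[:,2:]
def ray(n,uv):
    c=C[n];T=c["camera_from_world"];R=T[:3,:3]
    return -R.T@T[:3,3], R.T@np.linalg.solve(c["K"],[*uv,1.])
def onz(n,uv,z):
    o,d=ray(n,uv);return o+d*(z-o[2])/d[2]
def tri(a,b):
    (o,d),(p,e)=ray("scene",a),ray("top",b)
    s=np.linalg.lstsq(np.c_[d,-e],p-o,rcond=None)[0];A,B=o+s[0]*d,p+s[1]*e
    return (A+B)/2,np.linalg.norm(A-B)
def M(b):
    x,y,a=b;return lambda p:np.array([x+p[0]*np.cos(a)-p[1]*np.sin(a),y+p[0]*np.sin(a)+p[1]*np.cos(a),p[2]])
E
python3 - <<'E'
from h import *
t=lambda u,v:(u/5+340-.4,v/5+155-.4)
s=lambda u,v:(u/4+225-.4,v/4+170-.4)
obs=[("top",t(73,204),(0,.065,.047)),("top",t(299,173),(0,-.065,.047)),("top",t(92,75),(.08,.038,.012)),("top",t(217,57),(.08,-.038,.012)),("top",t(140,335),(-.08,.038,.012)),
("scene",s(88,316),(-.08,-.038,.012)),("scene",s(310,425),(.08,-.038,.012)),("scene",s(160,349),(0,-.065,.047)),("scene",s(290,222),(0,.065,.047)),("scene",s(346,293),(.062,.032,.047))]
f=lambda b:np.ravel([proj(n,M(b)(p))[0]-uv for n,uv,p in obs])
r=least_squares(f,[.6,-.15,.13],loss="soft_l1");print("block",r.x);print(np.round(f(r.x).reshape(-1,2),1).tolist())
b=r.x
for n,uv in(("top",t(232,307)),("scene",s(103,72))):
  g=lambda a:proj(n,M(b)((-.062+.124*np.cos(a)-.006*np.sin(a),0,.047+.124*np.sin(a)+.006*np.cos(a))))[0]
  print(n,uv,[(a,g(a).round(1).tolist()) for a in(1.4,1.6,1.75)])
t2=lambda u,v:((u-410)/5+235-.4,v/5+165-.4)
P=[onz("top",t2(*q),.04) for q in((450,47),(643,47),(643,187),(450,187))];print("stand",np.mean(P,0),P)
print("guncap",onz("top",t2(526,101),.115),tri(((624-450)/5+340-.4,47/5+150-.4),t2(526,101)),onz("scene",((624-450)/5+340-.4,47/5+150-.4),.115))
E
```

```text
block [ 0.60755406 -0.14100281  0.15221461]
[[-0.2, 0.6], [-1.4, -0.0], [-0.0, -0.0], [-0.1, -0.3], [-1.2, 0.5], [-1.5, 1.0], [-0.3, 0.0], [-0.6, 1.3], [0.5, 0.5], [0.9, -0.1]]
top (386.0, 216.0) [(1.4, [384.2, 205.5]), (1.6, [385.8, 214.8]), (1.75, [386.8, 221.8])]
scene (250.35, 187.6) [(1.4, [260.8, 190.9]), (1.6, [251.8, 187.2]), (1.75, [245.4, 185.8])]
stand [0.6223831  0.19373748 0.04      ] [array([0.66396163, 0.25130499, 0.04      ]), array([0.66374973, 0.13708904, 0.04      ]), array([0.58085361, 0.1364615 , 0.04      ]), array([0.58096743, 0.25009437, 0.04      ])]
guncap [0.62279843 0.19329733 0.115     ] (array([0.62257427, 0.19312253, 0.11467708]), np.float64(0.000683753936284525)) [0.62267019 0.1923742  0.115     ]
```

Measured: block at (0.6075, −0.141) with yaw about 0.152, cap open at about 1.62 rad, and the gun upright at (0.6226, 0.193). I'll turn the hand to the block yaw, close the fingers and travel to the robot side of the flange.

Request:
servo_tool(
  moves=[
    [[0,0,0,-0.94],[0,0,0,-0.94],[0,0,0,-0.94],[0,0,0,-0.93],[0.2,1,0,0],[0.2,1,0,0],[0.2,1,0,0],[0.2,1,0,0],[0.2,1,0,0],[0.2,1,0,0],[0.2,1,0,0],[0.2,1,0,0]],
  ],
  hand=1,
  newtons=20,
)

```text
t: 1.3
ee_pos: [0.3108, 0.3508, 0.2222]
orientation: [3.141, 0.001, 0.152]
wrist_force: [0.4, -0.0, 0.6]
grip_width: 0.03
finger_force: 0.0
```

Request:
servo_tool(
  moves=[
    [[0.2,1,0,0],[0.2,1,0,0],[0.2,1,0,0],[0.2,1,0,0],[0.2,1,0,0],[0.2,1,0,0],[0.2,1,0,0],[0.2,1,0,0],[0.2,1,0,0],[0.2,1,0,0],[0.2,1,0,0],[0.2,1,0,0]],
  ],
)

```text
t: 2.5
ee_pos: [0.4363, 0.0061, 0.2224]
orientation: [-3.141, 0.0, 0.152]
wrist_force: [0.5, 0.7, 0.3]
grip_width: 0.007
finger_force: 0.0
```

Request:
servo_tool(
  moves=[
    [[0.1,0.9,0,0],[0.1,0.9,0,0],[0.1,0.9,0,0],[0.1,0.9,0,0],[0.1,0.9,0,0],[0.1,0.9,0,0],[0,0,0.8,0],[0,0,0.8,0],[0,0,0.8,0],[0,0,0,0],[0,0,0,0]],
  ],
)

```text
t: 3.6
ee_pos: [0.4788, -0.1502, 0.1507]
orientation: [3.141, 0.001, 0.152]
wrist_force: [0.4, 0.5, -0.5]
grip_width: -0.003
finger_force: 0.0
```

```bash
cat >rel.py <<'E'
from h import *
# TCP in block axes relative to hinge: ex, ey, z-47mm (mm)
s=get_state();b=np.array([.6075,-.141]);a=.152
d=s["ee_pos"][:2]-b;ex=np.array([np.cos(a),np.sin(a)]);ey=np.array([-ex[1],ex[0]])
print("t",s["t"],"X-hinge",d@ex*1e3+62,"Y",d@ey*1e3,"Z",s["ee_pos"][2]*1e3-47,"F",s["wrist_force"]@np.c_[[*ex,0],[*ey,0],[0,0,1]],s["ft_torque"].round(2),"grip",s["grip_width"]*87,s["finger_force"],"yaw",s["orientation"])
E
python3 rel.py
```

```text
t 3.6 X-hinge -66.65808743529041 Y 10.378471525384033 Z 103.70576533987796 F [ 0.50628764  0.4345387  -0.51309351] [-0.05 -0.13 -0.01] grip -0.24208355847471744 0.0 yaw [3.14123322e+00 7.63644620e-04 1.52130577e-01]
```

Request:
servo_tool(
  moves=[
    [[0.4,0.15,0,0],[0.4,0.2,0,0],[0.3,0,0,0],[0.25,0,0,0],[0.35,0,0,0],[0.35,0,0,0],[0.33,0,0,0],[0.3,0,0.05,0],[0.3,0,0.05,0],[0.3,0,0.08,0]],
  ],
)

```text
t: 4.6
ee_pos: [0.5779, -0.1453, 0.1444]
orientation: [-3.141, 0.001, 0.152]
wrist_force: [-3.2, -0.0, -0.2]
grip_width: 0.005
finger_force: 1.3
```

```bash
python3 rel.py
```

```text
t 4.6 X-hinge 32.080344780508895 Y 0.25717588195903107 Z 97.41145552331557 F [-3.14028214  0.457591   -0.18854186] [-0.17  0.99  0.03] grip 0.4597925091295539 1.3286890611198032 yaw [-3.14108814e+00  1.16820372e-03  1.51749477e-01]
```

Request:
servo_tool(
  moves=[
    [[0.3,0,0.12,0],[0.28,0,0.15,0],[0.26,0,0.17,0],[0.25,0,0.2,0],[0.25,0,0.21,0],[0.24,0,0.23,0],[0.2,0,0.25,0],[0.18,0,0.28,0],[0.16,0,0.3,0]],
  ],
)

```text
t: 5.5
ee_pos: [0.6413, -0.1359, 0.0874]
orientation: [3.141, -0.001, 0.152]
wrist_force: [-2.2, 0.2, 1.2]
grip_width: 0.009
finger_force: 0.7
```

```bash
python3 rel.py
```

```text
t 5.5 X-hinge 96.21795001554025 Y -0.05661786452203655 Z 40.378337588494304 F [-2.11153751  0.57367365  1.23880097] [-0.11  0.39  0.03] grip 0.7994091909036805 0.7313164102379233 yaw [ 3.14131413e+00 -1.19727587e-03  1.51984768e-01]
```

Next: down the last 28 mm plus a small overpress, in gentle rows.

Request:
servo_tool(
  moves=[
    [[0.13,0,0.3,0],[0.1,0,0.3,0],[0.05,0,0.2,0],[0.03,0,0.12,0],[0,0,0.06,0],[0,0,0.05,0],[0,0,0,0]],
  ],
)

```text
t: 6.2
ee_pos: [0.6499, -0.1345, 0.0594]
orientation: [3.141, -0.001, 0.153]
wrist_force: [-4.8, 1.5, 10.1]
grip_width: 0.004
finger_force: 4.7
```

```bash
python3 rel.py
```

```text
t 6.2 X-hinge 104.8807396673503 Y -0.0005578168037270737 Z 12.393760968780597 F [-4.48278451  2.19536511 10.08764446] [ 0.38  1.14 -0.01] grip 0.3516824328340133 4.690858495259818 yaw [ 3.14082561e+00 -1.19397059e-03  1.52649869e-01]
```

Request:
servo_tool(
  moves=[
    [[-0.03,0,0.05,0],[0,0,0.05,0],[0,0,0,0]],
  ],
)

```text
t: 6.5
ee_pos: [0.6499, -0.1345, 0.0593]
orientation: [3.14, -0.004, 0.154]
wrist_force: [-6.3, 2.6, 19.4]
grip_width: 0.008
finger_force: 9.6
```

```bash
python3 rel.py
```

```text
t 6.5 X-hinge 104.91592920492693 Y -0.030064368376625863 Z 12.293685750010916 F [-5.86435192  3.50176755 19.3717945 ] [ 1.01  1.96 -0.03] grip 0.7233632515837207 9.60965423120797 yaw [ 3.13981423 -0.00376822  0.1536983 ]
```

Request:
servo_tool(
  moves=[
    [[0,0,-0.5,0],[0,0,-1,0],[0,0,-1,0],[0,0,-1,0],[0,-0.9,-0.1,0],[0.1,-1,0,0],[0.1,-1,0,0],[0.1,-1,0,0],[0.1,-1,0,0],[0.1,-1,0,0],[0.1,-1,0,0]],
  ],
  hand=-1,
)

```text
t: 7.6
ee_pos: [0.6352, 0.0739, 0.1621]
orientation: [-3.141, -0.001, 0.152]
wrist_force: [-0.5, -0.6, -0.2]
grip_width: 0.922
finger_force: 0.0
```

Request:
servo_tool(
  moves=[
    [[0.1,-1,0,0],[0.05,-1,0,0],[0,-1,0,0],[0,-1,0,0],[0,0,0,0],[0,0,0,0]],
  ],
)

```text
t: 8.2
ee_pos: [0.6214, 0.1926, 0.1619]
orientation: [-3.141, -0.0, 0.153]
wrist_force: [0.2, -0.7, 0.5]
grip_width: 0.999
finger_force: 0.0
```

```bash
python3 rel.py; python3 - <<'E'
from h import *
t=capture("top");s=capture("scene")
cv2.imwrite("pics/t1.png",t[:,:,::-1]);cv2.imwrite("pics/s1.png",s[:,:,::-1])
o=np.zeros((450,790,3),np.uint8)
o[:,:400]=cv2.resize(t[155:245,340:420,::-1],None,fx=5,fy=5,interpolation=2);o[:440,410:790]=cv2.resize(s[170:280,225:320,::-1],None,fx=4,fy=4,interpolation=2);cv2.imwrite("pics/c1.png",o)
m=M((.6075,-.141,.152))
for z in(0,.020):
  p=m((-np.sin(np.radians(20))*(.042+z),0,.047+np.cos(np.radians(20))*(.042+z)))
  a=proj("top",p)[0];b=proj("scene",p)[0];print(p,(a-[340,155]+.4)*5,(b-[225,170]+.4)*4+[410,0])
E
```

```text
t 8.2 X-hinge 126.21281235212415 Y 327.6504377769684 Z 114.90274504629656 F [ 0.12133789 -0.74992182  0.51260446] [-0.06  0.02  0.07] grip 86.93904135712344 0.0 yaw [-3.14149807e+00 -9.08132169e-05  1.53070039e-01]
[ 0.59330078 -0.14317506  0.08646709] [194.03147386 208.06882602] [612.78724007 224.39040392]
[ 0.58653924 -0.1442108   0.10526094] [200.02219535 217.08969936] [600.7506442  194.20775137]
```

View pics/c1.png

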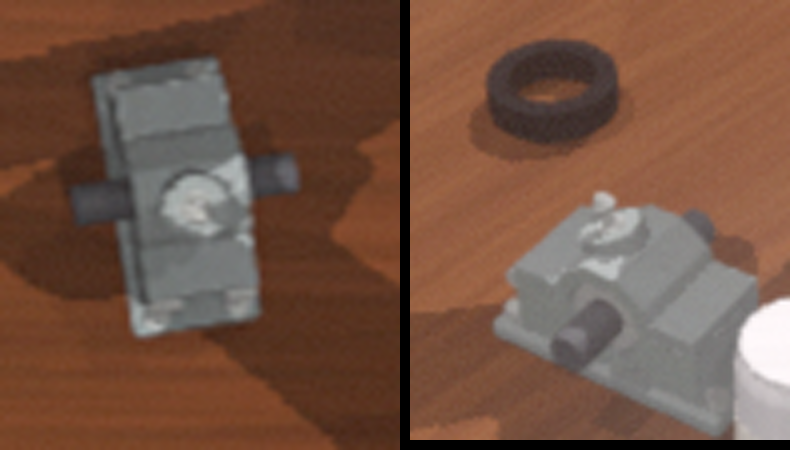

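Cap shut: boss at crop (197,204) in the top view and tip at crop (603,198) in the scene view, both within about 1 px of prediction. I'll refine these positions.

```bash
python3 - <<'E'
from h import *
t=lambda u,v:np.array((u/5+340-.4,v/5+155-.4));s=lambda u,v:np.array(((u-410)/4+225-.4,v/4+170-.4))
P=[onz("top",t(*q),.012) for q in((92,75),(217,57),(260,316),(134,336))];print("foot centre",np.mean(P,0)); 
d=P[0]-P[3]+P[1]-P[2];print("yaw x",np.arctan2(d[1],d[0]),np.linalg.norm(d)/2);d=P[0]-P[1]+P[3]-P[2];print("yaw y",np.arctan2(-d[0],d[1]),np.linalg.norm(d)/2)
print("shoulder",tri(s(613,229),t(197,204)),onz("top",t(197,204),.0865),onz("scene",s(613,229),.0865))
print("tip scene",onz("scene",s(603,197),.104))
# shaft by mask: dark bluish
im=cv2.imread("pics/t1.png")[155:245,340:420].astype(int)
obs=[("top",t(73,204),(0,.065,.047)),("top",t(299,173),(0,-.065,.047))]+[("top",t(*q),(x,y,.012)) for q,x,y in(((92,75),.08,.038),((217,57),.08,-.038),((260,316),-.08,-.038),((134,336),-.08,.038))]
obs+=[("scene",s(497,320),(-.08,-.038,.012)),("scene",s(724,425),(.08,-.038,.012)),("scene",s(573,350),(0,-.065,.047)),("scene",s(700,222),(0,.065,.047)),("scene",s(757,280),(.062,.032,.059))]
sh=lambda z:(-np.sin(np.radians(20))*(.042+z),0,.047+np.cos(np.radians(20))*(.042+z))
obs+=[("scene",s(613,229),sh(0)),("top",t(197,204),sh(0)),("scene",s(603,197),sh(.0185))]
f=lambda b:np.ravel([proj(n,M(b)(p))[0]-uv for n,uv,p in obs])
r=least_squares(f,[.6,-.15,.13],loss="soft_l1",f_scale=.5);print(r.x,np.round(f(r.x).reshape(-1,2),1).tolist());print(M(r.x)(sh(0)))
E
```

```text
foot centre [ 0.60781844 -0.14109034  0.012     ]
yaw x 0.15190918391978833 0.15851951500886619
yaw y 0.1496448741169933 0.07612204276228246
shoulder (array([ 0.59557392, -0.14509997,  0.08558089]), np.float64(0.0003344022728444075)) [ 0.59560081 -0.1448664   0.0865    ] [ 0.59628395 -0.14595636  0.0865    ]
tip scene [ 0.58807844 -0.14409002  0.104     ]
[ 0.6083786  -0.14116006  0.15405766] [[-0.2, 0.3], [-1.3, -0.3], [-0.0, -0.3], [-0.1, -0.6], [0.1, 0.1], [0.1, 0.0], [-1.1, 0.3], [-1.1, 0.2], [-1.1, 1.2], [0.7, 0.7], [0.8, -0.7], [0.2, -0.9], [-0.5, 0.5], [-0.1, 0.1]]
[ 0.59418389 -0.14336433  0.08646709]
```

Request:
servo_tool(
  moves=[
    [[0.04,0,0.7,0],[0,0,0.8,0],[0,0,0.8,0],[0,0,0.7,0],[0,0,0.5,0],[0,0,0,0],[0,0,0,0]],
  ],
)

```text
t: 9.0
ee_pos: [0.6232, 0.1913, 0.0573]
orientation: [3.141, -0.0, 0.151]
wrist_force: [0.0, 0.5, 0.6]
grip_width: 0.995
finger_force: 0.0
```

Request:
servo_tool(
  moves=[
    [[0,0,0,0],[0,0,0,0],[0,0,0,0],[0,0,0,0],[0,0,0,0],[0,0,0,0],[0,0,0,0],[0,0,0,0]],
  ],
  hand=1,
  newtons=15,
)

```text
t: 9.8
ee_pos: [0.6228, 0.1925, 0.057]
orientation: [-3.141, -0.001, 0.152]
wrist_force: [0.4, 1.6, 2.3]
grip_width: 0.356
finger_force: 1.9
```

Request:
servo_tool(
  moves=[
    [[0,0,0,0],[0,0,0,0],[0,0,0,0],[0,0,-0.13,0],[0,0,-0.2,0],[0,0,-0.2,0],[0,0,0,0],[0,0,0,0]],
  ],
)

```text
t: 10.6
ee_pos: [0.6224, 0.1919, 0.0729]
orientation: [3.142, 0.001, 0.152]
wrist_force: [0.1, 0.1, -5.0]
grip_width: 0.343
finger_force: 15.0
```

```bash
python3 rel.py
```

```text
t 10.6 X-hinge 127.09901617924636 Y 326.7943118179642 Z 25.9256604907046 F [ 0.12918673  0.11362759 -4.97521101] [-0.07 -0.03 -0.05] grip 29.808395179308473 14.995684067253023 yaw [3.14150116e+00 5.55616821e-04 1.51546279e-01]
```

Request:
servo_tool(
  moves=[
    [[-0.12,0,0,0],[-0.12,0,0,0],[-0.12,0,0,0],[-0.12,0,0,0],[-0.12,0,0,0],[-0.12,0,0,0],[-0.05,0,0,0],[0,0,0,0]],
  ],
)

```text
t: 11.4
ee_pos: [0.6036, 0.1902, 0.0747]
orientation: [-3.139, -0.01, 0.153]
wrist_force: [7.4, 0.4, -4.3]
grip_width: 0.342
finger_force: 20.5
```

```bash
python3 rel.py
```

```text
t 11.4 X-hinge 108.32496387666603 Y 327.9755919327268 Z 27.67442570697837 F [ 7.36144375 -0.71266141 -4.26322147] [ 0.19 -2.43  0.04] grip 29.75408567794116 20.479603176936507 yaw [-3.13928553 -0.0102021   0.15327076]
```

Request:
servo_tool(
  moves=[
    [[-0.1,0,0,0],[-0.08,0,0,0],[0,0,0,0],[0,0,-0.3,0],[0,0,-0.6,0],[0,0,-0.8,0],[0,0,-0.8,0],[0,0,-0.8,0],[0,0,0,0],[0,0,0,0]],
  ],
)

```text
t: 12.4
ee_pos: [0.5934, 0.1876, 0.1711]
orientation: [-3.141, 0.002, 0.151]
wrist_force: [-0.6, -0.3, -5.5]
grip_width: 0.339
finger_force: 21.1
```

```bash
python3 rel.py; python3 - <<'E'
from h import *
e=get_state()["ee_pos"];g=e+[0,0,.019]
t=capture("top");s=capture("scene");cv2.imwrite("pics/t2.png",t[:,:,::-1]);cv2.imwrite("pics/s2.png",s[:,:,::-1])
c=proj("scene",g)[0].astype(int);print(c,proj("scene",g)[0])
o=cv2.resize(s[c[1]-45:c[1]+55,c[0]-50:c[0]+50,::-1],None,fx=6,fy=6,interpolation=2);cv2.imwrite("pics/c2.png",o)
a=.152;
for ph in(0,15,20,25):
  q=np.radians(ph);ax=np.array([-np.sin(q)*np.cos(a),-np.sin(q)*np.sin(a),np.cos(q)])
  print(ph,[((proj("scene",g+ax*k)[0]-c+[50,45]+.4)*6).round().tolist() for k in(-.064,-.037,.039)])
E
```

```text
t 12.4 X-hinge 97.77316663233759 Y 326.9483776029003 Z 124.13238297057478 F [-0.58668542 -0.18976972 -5.53492228] [-0.06  0.12  0.01] grip 29.52755595623474 21.123756843153387 yaw [-3.14116248e+00  1.80709958e-03  1.51240430e-01]
[365 130] [365.63891921 130.55163325]
0 [[299.0, 406.0], [302.0, 352.0], [311.0, 192.0]]
15 [[333.0, 412.0], [322.0, 355.0], [289.0, 189.0]]
20 [[344.0, 412.0], [328.0, 355.0], [282.0, 190.0]]
25 [[355.0, 411.0], [335.0, 355.0], [275.0, 191.0]]
```

View pics/c2.png

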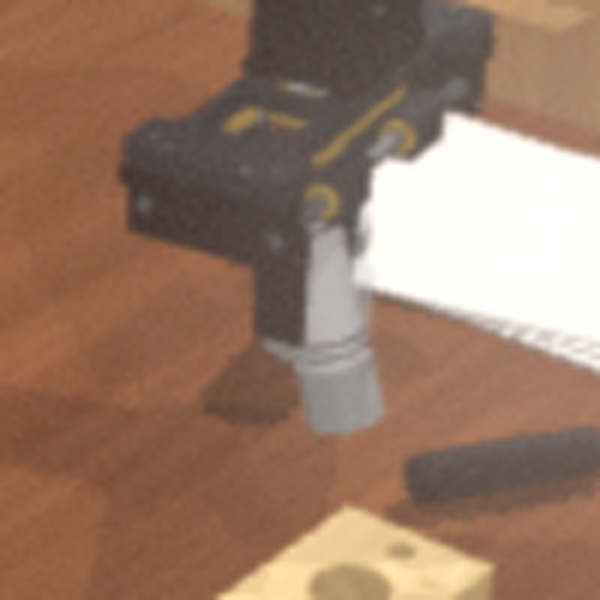

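Request:
servo_tool(
  moves=[
    [[-0.3,0.5,0,0],[-0.3,0.9,0,0],[-0.3,1,0,0],[-0.3,1,0,0],[-0.3,1,0,0],[-0.3,1,0,0],[-0.3,1,0,0],[-0.3,1,0,0],[-0.2,1,0,0],[-0.16,1,0,0],[0,0.9,0,0],[0,0.62,0,0]],
  ],
)

```text
t: 13.7
ee_pos: [0.5606, -0.1507, 0.1705]
orientation: [-3.141, 0.003, 0.15]
wrist_force: [0.4, 1.4, -3.6]
grip_width: 0.34
finger_force: 21.1
```

Request:
servo_tool(
  moves=[
    [[0,0,0.15,0],[0,0,0.15,0],[0,0,0,0],[0,0,0,0]],
  ],
)

```text
t: 14.1
ee_pos: [0.5617, -0.1479, 0.1624]
orientation: [-3.141, 0.001, 0.153]
wrist_force: [0.2, 0.3, -4.5]
grip_width: 0.337
finger_force: 21.1
```

```bash
python3 rel.py; python3 - <<'E'
from h import *
s=get_state();e=s["ee_pos"];g=e+[0,0,.019];print(e)
t=capture("top");s=capture("scene");cv2.imwrite("pics/t3.png",t[:,:,::-1]);cv2.imwrite("pics/s3.png",s[:,:,::-1])
x,y=225,155
o=cv2.resize(s[y:y+100,x:x+100,::-1],None,fx=6,fy=6,interpolation=2);cv2.imwrite("pics/c3.png",o)
a=.152
for ph in(12,16,20,24):
  q=np.radians(ph);ax=np.array([-np.sin(q)*np.cos(a),-np.sin(q)*np.sin(a),np.cos(q)])
  print(ph,[((proj("scene",g+ax*k)[0]-[x,y]+.4)*6).round().tolist() for k in(-.064,-.037,.039)])
E
```

```text
t 14.1 X-hinge 15.73948760214543 Y 0.1520648362135944 Z 115.35616632968282 F [ 0.28920846  0.30924804 -4.45766771] [-0.06 -0.02  0.04] grip 29.343562168431784 21.12309909425676 yaw [-3.14136665e+00  1.21932073e-03  1.52881079e-01]
[ 0.56174984 -0.14785424  0.16235617]
12 [[258.0, 342.0], [241.0, 280.0], [189.0, 97.0]]
16 [[268.0, 344.0], [246.0, 281.0], [183.0, 96.0]]
20 [[277.0, 344.0], [251.0, 281.0], [178.0, 96.0]]
24 [[285.0, 345.0], [257.0, 281.0], [173.0, 97.0]]
```

View pics/c3.png

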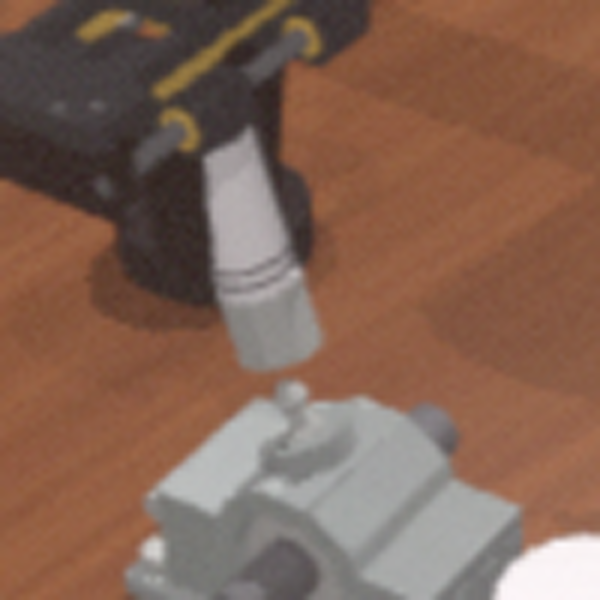

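Gun axis leans about 16° against the nipple's 20°. Rim centre is near (280,350), and its line runs to the tip at (290,390), so it is well aligned. Descending along the nipple.

Request:
servo_tool(
  moves=[
    [[0.05,0,0.14,0],[0.05,0,0.14,0],[0.05,0,0.14,0],[0.05,0,0.14,0],[0.04,0,0.1,0],[0,0,0,0],[0,0,0,0]],
  ],
)

```text
t: 14.9
ee_pos: [0.5689, -0.1475, 0.1428]
orientation: [-3.141, 0.001, 0.152]
wrist_force: [-1.2, -0.1, -2.8]
grip_width: 0.344
finger_force: 20.9
```

```bash
python3 rel.py
```

```text
t 14.9 X-hinge 22.87087271559502 Y -0.5794931043756526 Z 95.78015192516557 F [-1.21135196  0.10229027 -2.84870966] [-0.1   0.35 -0.  ] grip 29.93822062620903 20.947802723385394 yaw [-3.14141857e+00  1.18205346e-03  1.51715016e-01]
```

Request:
servo_tool(
  moves=[
    [[0.02,0,0.07,0],[0.02,0,0.07,0],[0.02,0,0.07,0],[0.02,0,0.06,0],[0,0,0,0]],
  ],
  newtons=25,
)

```text
t: 15.4
ee_pos: [0.5708, -0.1473, 0.1346]
orientation: [-3.141, 0.002, 0.152]
wrist_force: [-4.7, -2.0, -1.3]
grip_width: 0.333
finger_force: 30.4
```

```bash
python3 rel.py
```

```text
t 15.4 X-hinge 24.73110463948568 Y -0.6649382414740217 Z 87.6207081675943 F [-4.97346194 -1.26024949 -1.29662026] [-0.55  1.55  0.01] grip 28.994277714127655 30.421271743252873 yaw [-3.14142864e+00  2.20482767e-03  1.51582956e-01]
```

Request:
servo_tool(
  moves=[
    [[-0.03,0.02,0,0],[-0.03,0.01,0,0],[0,0,0,0],[0,0,0,0]],
  ],
)

```text
t: 15.8
ee_pos: [0.5702, -0.1481, 0.1351]
orientation: [-3.142, -0.001, 0.152]
wrist_force: [-4.1, 1.4, -1.7]
grip_width: 0.335
finger_force: 30.5
```

```bash
python3 rel.py; python3 - <<'E'
from h import *
s=get_state();e=s["ee_pos"];g=e+[0,0,.019]
s=capture("scene")
x,y=225,155
o=cv2.resize(s[y:y+90,x:x+80,::-1],None,fx=6,fy=6,interpolation=2);cv2.imwrite("pics/c4.png",o)
a=.152
for ph in(12,16,20,24):
  q=np.radians(ph);ax=np.array([-np.sin(q)*np.cos(a),-np.sin(q)*np.sin(a),np.cos(q)])
  print(ph,[((proj("scene",g+ax*k)[0]-[x,y]+.4)*6).round().tolist() for k in(-.064,-.037,.039)])
E
```

```text
t 15.8 X-hinge 24.102056011929882 Y -1.3755835069611047 Z 88.14737443075737 F [-3.82115064  1.99001837 -1.68025051] [0.19 1.18 0.02] grip 29.178773671889413 30.498727806843817 yaw [-3.14156025e+00 -5.97692296e-04  1.51970501e-01]
12 [[279.0, 409.0], [262.0, 348.0], [212.0, 170.0]]
16 [[288.0, 411.0], [267.0, 349.0], [206.0, 169.0]]
20 [[297.0, 411.0], [273.0, 350.0], [200.0, 169.0]]
24 [[306.0, 412.0], [278.0, 350.0], [195.0, 169.0]]
```

View pics/c4.png

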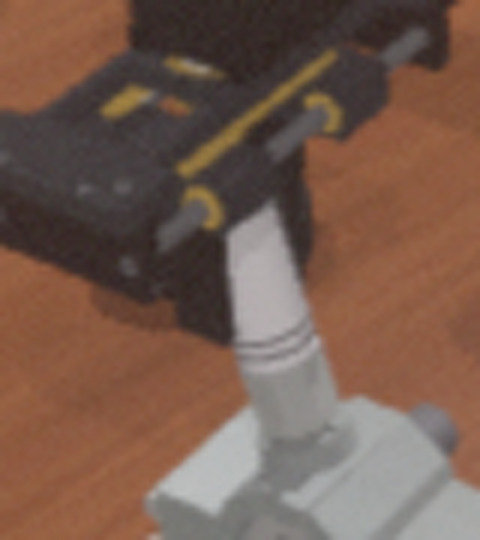

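The coupler is over the head with its rim at about (298,425), but the gun leans only about 14°. It sits some 4–5 mm +x in the pads. I'll move the hand −x so the nipple tilts the gun upright to its axis.

Request:
servo_tool(
  moves=[
    [[-0.06,-0.01,0,0],[-0.06,-0.005,0,0],[-0.05,0,0,0],[0,0,0,0],[0,0,0,0]],
  ],
)

```text
t: 16.35
ee_pos: [0.5657, -0.1486, 0.1355]
orientation: [3.141, -0.002, 0.152]
wrist_force: [0.1, -0.3, -0.3]
grip_width: 0.34
finger_force: 30.7
```

```bash
python3 rel.py
```

```text
t 16.35 X-hinge 19.576132190874233 Y -1.2095128690833135 Z 88.47844093174896 F [ 0.08765746 -0.33994917 -0.2690844 ] [ 0.03  0.01 -0.02] grip 29.60192859700216 30.707826716825366 yaw [ 3.14106585e+00 -2.11759495e-03  1.51990723e-01]
```

Request:
servo_tool(
  moves=[
    [[-0.05,0,0,0],[-0.05,0,0.02,0],[-0.05,0,0.02,0],[-0.03,0,0.02,0],[0,0,0,0]],
  ],
  newtons=12,
)

```text
t: 16.85
ee_pos: [0.5605, -0.1494, 0.1336]
orientation: [3.141, -0.002, 0.152]
wrist_force: [3.6, 0.5, -0.1]
grip_width: 0.341
finger_force: 17.7
```

```bash
cat >look.py <<'E'
from h import *
import sys
k=sys.argv[1];x,y=225,155
s=capture("scene")[y:y+90,x:x+80,::-1];o=cv2.resize(s,None,fx=6,fy=6,interpolation=2);cv2.imwrite(f"pics/c{k}.png",o)
# coupler edges: strong horizontal gradient per row near the gun, silhouettes
gx=cv2.GaussianBlur(s,(3,3),0).astype(float);w=gx[:,:,2]-gx[:,:,0]  # red minus blue: wood high, gun low
L=[];
for r in range(40,72):
    row=w[r];c=np.where(row<.5*(np.percentile(row,10)+np.percentile(row,85)))[0]
    L.append((r,c.min() if len(c) else -1,c.max() if len(c) else -1))
print(L)
E
python3 rel.py; python3 look.py 5
```

```text
t 16.85 X-hinge 14.31653571065268 Y -1.1579471592977124 Z 86.56947959092585 F [ 3.61632337 -0.02857964 -0.1241977 ] [ 0.13 -1.29  0.01] grip 29.662423979201616 17.697593201883137 yaw [ 3.14106259e+00 -2.35408828e-03  1.52036167e-01]
[(40, np.int64(0), np.int64(51)), (41, np.int64(1), np.int64(51)), (42, np.int64(4), np.int64(51)), (43, np.int64(6), np.int64(51)), (44, np.int64(9), np.int64(50)), (45, np.int64(11), np.int64(49)), (46, np.int64(13), np.int64(48)), (47, np.int64(15), np.int64(48)), (48, np.int64(16), np.int64(47)), (49, np.int64(18), np.int64(48)), (50, np.int64(25), np.int64(48)), (51, np.int64(25), np.int64(48)), (52, np.int64(25), np.int64(49)), (53, np.int64(26), np.int64(49)), (54, np.int64(28), np.int64(49)), (55, np.int64(31), np.int64(50)), (56, np.int64(33), np.int64(50)), (57, np.int64(36), np.int64(51)), (58, np.int64(37), np.int64(51)), (59, np.int64(37), np.int64(51)), (60, np.int64(37), np.int64(52)), (61, np.int64(38), np.int64(52)), (62, np.int64(38), np.int64(52)), (63, np.int64(38), np.int64(53)), (64, np.int64(39), np.int64(53)), (65, np.int64(39), np.int64(54)), (66, np.int64(39), np.int64(61)), (67, np.int64(40), np.int64(71)), (68, np.int64(40), np.int64(73)), (69, np.int64(39), np.int64(74)), (70, np.int64(37), np.int64(75)), (71, np.int64(36), np.int64(75))]
```

View pics/c5.png

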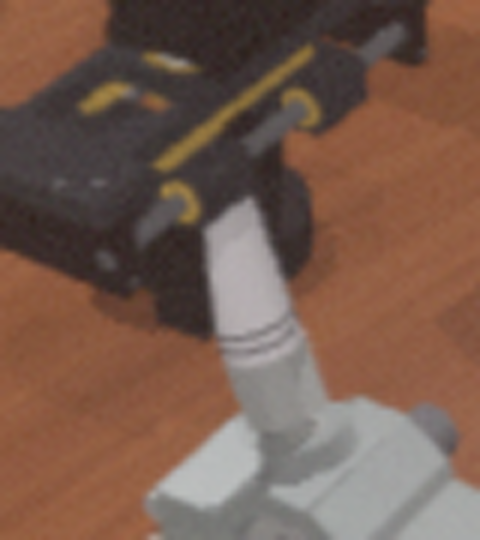

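Request:
servo_tool(
  moves=[
    [[0.02,0,0.06,0],[0.02,0,0.06,0],[0,0,0,0]],
  ],
  newtons=18,
)

```text
t: 17.2
ee_pos: [0.5614, -0.1493, 0.1298]
orientation: [3.141, -0.001, 0.152]
wrist_force: [3.2, 1.3, 1.6]
grip_width: 0.336
finger_force: 23.4
```

```bash
python3 rel.py
```

```text
t 17.2 X-hinge 15.192808679936995 Y -1.1965831236792406 Z 82.7970722735478 F [3.36620435 0.82749591 1.61868863] [ 0.18 -1.36 -0.05] grip 29.201672314303412 23.43679876998067 yaw [ 3.14113616e+00 -1.34191508e-03  1.51976743e-01]
```

Request:
servo_tool(
  moves=[
    [[0.04,0,0.05,0],[0.03,0,0.05,0],[0.02,0,0.05,0],[0,0,0,0]],
  ],
  newtons=30,
)

```text
t: 17.6
ee_pos: [0.563, -0.1491, 0.1259]
orientation: [3.141, 0.001, 0.152]
wrist_force: [0.4, 1.2, 7.5]
grip_width: 0.336
finger_force: 35.7
```

```bash
python3 rel.py
```

```text
t 17.6 X-hinge 16.786573742903578 Y -1.2818997866627944 Z 78.864434090574 F [0.56466891 1.13909692 7.46679858] [ 0.22 -0.38  0.01] grip 29.205172092554662 35.69224020000547 yaw [3.14107297e+00 1.18381139e-03 1.52172904e-01]
```

Request:
servo_tool(
  moves=[
    [[0.02,0.01,0.05,0],[0.02,0.01,0.05,0],[0,0,0,0]],
  ],
  newtons=40,
)

```text
t: 17.9
ee_pos: [0.5632, -0.1494, 0.1256]
orientation: [3.141, 0.003, 0.153]
wrist_force: [-7.6, 3.8, 21.7]
grip_width: 0.334
finger_force: 45.0
```

```bash
python3 rel.py
```

```text
t 17.9 X-hinge 16.930740242120507 Y -1.6118587645198805 Z 78.59129076743608 F [-6.92231836  4.95399422 21.7122947 ] [1.39 1.62 0.17] grip 29.03347543147229 44.98265668284148 yaw [3.14095837e+00 2.62556049e-03 1.53276245e-01]
```

It has reached a hard stop at about 27 N axial. I'll check the lean by comparing the measured silhouette line with the analytic tangent line of the cylinder.

```bash
cat >ang.py <<'E'
from h import *
import sys
im=cv2.imread(sys.argv[2]) if len(sys.argv)>2 else capture("scene")[:,:,::-1]
if len(sys.argv)<3: cv2.imwrite(sys.argv[1],im)
w=cv2.GaussianBlur(im,(3,3),0).astype(float);w=w[:,:,2]-w[:,:,0]
S=np.array([.5945,-.1438,.0865]);a=.152;e=get_state()["ee_pos"]
o,_=ray("scene",(0,0))
def sil(base,ph,R,ks):
    q=np.radians(ph);d=np.array([-np.sin(q)*np.cos(a),-np.sin(q)*np.sin(a),np.cos(q)])
    v=o-base;v-=d*(v@d);D=np.linalg.norm(v);v/=D;u=np.cross(d,v)
    out=[]
    for sg in(1,-1):
        n=v*R/D+sg*u*np.sqrt(1-(R/D)**2);out.append(np.array([proj("scene",base+n*R+d*k)[0] for k in ks]))
    return sorted(out,key=lambda p:p[0,0])   # left,right
def edge(line,side):
    rows=np.arange(int(np.ceil(line[:,1].min())),int(line[:,1].max())+1);r=[]
    for v in rows:
        x0=np.interp(v,*(line[np.argsort(line[:,1])].T[::-1]));xs=np.arange(-6,6.1,.25)+x0
        p=np.interp(xs,np.arange(640),w[v]);g=np.gradient(p)*side;i=g[2:-2].argmax()+2
        if g[i]>2: r.append((v,xs[i]))
    r=np.array(r)
    if len(r)<5: return None
    f=np.polyfit(r[:,0],r[:,1],1);k=abs(np.polyval(f,r[:,0])-r[:,1])<1.2
    return np.polyfit(r[k,0],r[k,1],1)[0],len(r),k.sum()
for nm,R,ks in(("coupler",.0158,(.005,.025)),("barrel",.015,(.03,.05))):
    L=sil(S,18,R,ks)
    for i,sd in((0,-1),(1,1)):
        th=[(ph,round(float(np.divide(*np.diff(sil(S,ph,R,ks)[i],axis=0)[0])),3)) for ph in(12,16,20,24)]
        print(nm,"LR"[i],edge(L[i],sd),th)
E
python3 ang.py pics/s6.png
```

```text
coupler L (np.float64(-0.212115134946443), 7, np.int64(7)) [(12, 0.287), (16, 0.348), (20, 0.407), (24, 0.465)]
coupler R (np.float64(0.4412489694492662), 7, np.int64(7)) [(12, 0.269), (16, 0.331), (20, 0.391), (24, 0.451)]
barrel L None [(12, 0.287), (16, 0.347), (20, 0.406), (24, 0.465)]
barrel R (np.float64(0.3226101634943681), 8, np.int64(8)) [(12, 0.269), (16, 0.331), (20, 0.391), (24, 0.451)]
```

```bash
cat >>ang.py <<'E'
print("offsets: row, measured-predicted column for lean 20, right edge")
for R,ks in((.0158,(.004,.026)),(.015,(.028,.065))):
    ln=sil(S,20,R,ks)[1];ln=ln[np.argsort(ln[:,1])]
    for v in range(int(ln[0,1])+1,int(ln[1,1])+1):
        x0=np.interp(v,ln[:,1],ln[:,0]);xs=np.arange(-6,6.1,.25)+x0;g=np.gradient(np.interp(xs,np.arange(640),w[v]));i=g.argmax();print(v,round(xs[i]-x0,1),round(g[i],1),end="; ")
    print()
ln=[sil(S,p,.015,(.004,.06))[1] for p in(16,20,24)];print([l.round(1).tolist() for l in ln])
E
python3 ang.py x pics/s6.png|tail -4;python3 rel.py
```

```text
offsets: row, measured-predicted column for lean 20, right edge
214 -2.0 6.0; 215 -2.5 6.0; 216 -1.8 6.0; 217 -2.2 6.0; 218 -1.5 5.8; 219 -2.0 6.0; 220 -2.2 5.5; 221 -1.8 4.0; 
199 2.2 3.8; 200 1.8 3.8; 201 0.5 4.2; 202 -1.0 4.8; 203 -1.2 5.2; 204 -0.8 5.2; 205 -1.0 6.0; 206 -1.5 6.2; 207 -1.8 6.2; 208 -1.2 6.2; 209 -1.8 6.8; 210 -2.0 6.2; 211 -1.5 6.5; 212 -1.8 6.2; 
[[[281.4, 222.4], [274.3, 201.0]], [[281.1, 222.1], [272.7, 200.5]], [[280.9, 221.8], [271.2, 200.2]]]
t 17.95 X-hinge 16.95866561230246 Y -1.6029489416355125 Z 78.62189344985603 F [-6.89757439  6.00550572 21.62637657] [1.39 1.65 0.16] grip 28.967847349935266 44.98728964012116 yaw [3.14093933e+00 2.34552202e-03 1.53225667e-01]
```

Request:
servo_tool(
  moves=[
    [[-0.06,-0.02,0,0],[-0.06,-0.02,0,0],[-0.05,-0.01,0,0],[0,0,0,0]],
  ],
  newtons=20,
)

```text
t: 18.35
ee_pos: [0.5603, -0.1494, 0.1242]
orientation: [3.139, -0.003, 0.153]
wrist_force: [1.3, -0.4, 9.8]
grip_width: 0.336
finger_force: 24.3
```

```bash
python3 rel.py; python3 ang.py pics/s7.png|tail -3
```

```text
t 18.35 X-hinge 14.085314717470219 Y -1.108956250472453 Z 77.158783385999 F [ 1.25980461 -0.61212821  9.75133936] [-0.16 -0.66  0.  ] grip 29.25273764665895 24.335881392471492 yaw [ 3.13939245e+00 -2.51554310e-03  1.52568499e-01]
214 -2.0 6.2; 215 -2.5 6.0; 216 -1.8 6.2; 217 -2.2 6.0; 218 -1.5 6.2; 219 -2.0 6.0; 220 -2.2 5.2; 221 -2.8 3.8; 
199 2.2 3.8; 200 1.8 3.5; 201 -0.5 3.5; 202 -1.0 4.5; 203 -1.2 5.0; 204 -1.8 5.2; 205 -2.0 5.5; 206 -1.5 6.2; 207 -1.8 6.2; 208 -1.2 6.2; 209 -1.8 6.8; 210 -2.0 6.8; 211 -1.5 6.8; 212 -1.8 6.5; 
[[[281.4, 222.4], [274.3, 201.0]], [[281.1, 222.1], [272.7, 200.5]], [[280.9, 221.8], [271.2, 200.2]]]
```

```bash
python3 - <<'E'
from h import *
im=cv2.imread("pics/s7.png");e=get_state()["ee_pos"]
a=.152;ex=np.array([np.cos(a),np.sin(a),0]);ey=np.array([-ex[1],ex[0],0])
for X in(-.0095,.0095):
  for Y in(-.015,-.030):
    print(X,Y,[proj("scene",e+ex*X+ey*Y+[0,0,z])[0].round(1).tolist() for z in(0,.02)])
print("grasp",proj("scene",e+[0,0,.019])[0])
g=cv2.cvtColor(im,cv2.COLOR_BGR2GRAY)
for v in(192,196,200,204,208,212): print(v,g[v,240:284].tolist())
E
```

```text
-0.0095 -0.015 [[254.2, 210.0], [253.4, 202.8]]
-0.0095 -0.03 [[249.9, 213.6], [249.0, 206.3]]
0.0095 -0.015 [[261.0, 212.8], [260.3, 205.5]]
0.0095 -0.03 [[256.7, 216.4], [255.9, 209.1]]
grasp [261.10205182 200.98363262]
192 [68, 69, 67, 60, 59, 57, 55, 58, 55, 53, 57, 70, 85, 91, 93, 94, 106, 119, 90, 63, 59, 53, 58, 64, 92, 136, 142, 116, 74, 54, 49, 52, 56, 58, 57, 48, 56, 69, 83, 85, 93, 95, 97, 100]
196 [55, 58, 53, 53, 50, 46, 44, 62, 85, 88, 88, 87, 80, 67, 51, 52, 59, 59, 58, 88, 142, 156, 159, 159, 159, 158, 166, 161, 154, 113, 66, 48, 50, 46, 49, 48, 55, 81, 91, 90, 90, 93, 97, 99]
200 [45, 54, 67, 56, 49, 48, 50, 45, 54, 52, 45, 46, 44, 46, 47, 47, 42, 46, 49, 87, 148, 161, 172, 176, 175, 177, 173, 172, 167, 160, 146, 90, 56, 45, 60, 79, 82, 85, 86, 86, 97, 103, 103, 105]
204 [49, 48, 44, 55, 46, 51, 46, 51, 54, 71, 58, 46, 47, 47, 48, 47, 47, 46, 48, 69, 139, 169, 175, 178, 177, 177, 177, 175, 173, 171, 165, 157, 129, 95, 91, 97, 100, 101, 100, 103, 106, 105, 108, 108]
208 [100, 96, 98, 98, 82, 72, 69, 70, 72, 74, 68, 57, 46, 41, 49, 50, 46, 50, 49, 53, 93, 155, 171, 175, 174, 177, 178, 177, 176, 174, 173, 170, 164, 148, 113, 105, 109, 110, 108, 108, 110, 110, 109, 109]
212 [104, 102, 105, 102, 101, 100, 99, 99, 101, 101, 99, 83, 75, 61, 52, 50, 48, 48, 51, 44, 66, 125, 155, 168, 172, 176, 176, 175, 176, 168, 150, 131, 144, 153, 127, 124, 118, 111, 113, 112, 107, 104, 107, 104]
```

Gun sits about 8 mm off the pad centre in +x, since the nipple now fixes its lean. I'll slide the pads back to centre under a light grip, never releasing, and then grip hard and press.

Request:
servo_tool(
  moves=[
    [[0,0,-0.06,0],[0,0,0,0],[0.06,0,-0.02,0],[0.08,0,-0.02,0],[0.08,0,0,0],[0.06,0,0,0],[0,0,0,0]],
  ],
  newtons=4,
)

```text
t: 19.1
ee_pos: [0.5679, -0.1471, 0.1249]
orientation: [-3.142, 0.0, 0.152]
wrist_force: [-3.1, -0.7, 3.8]
grip_width: 0.344
finger_force: 4.0
```

```bash
python3 rel.py; python3 ang.py pics/s8.png|tail -3
```

```text
t 19.1 X-hinge 21.94053632727735 Y -0.044013785713920874 Z 77.86826728794895 F [-3.15903823 -0.19107499  3.8212326 ] [-0.27  0.8   0.02] grip 29.916945668124537 4.000607182388194 yaw [-3.14153654e+00  4.62651660e-04  1.52006877e-01]
214 -1.0 7.0; 215 -1.5 6.2; 216 -0.8 5.8; 217 -1.2 5.8; 218 -1.5 6.0; 219 -1.0 5.5; 220 -1.2 5.5; 221 -1.8 4.0; 
199 2.2 4.2; 200 1.8 5.2; 201 1.5 5.5; 202 1.0 5.2; 203 0.8 5.5; 204 0.2 6.2; 205 0.0 6.8; 206 -0.5 6.0; 207 0.2 6.0; 208 -0.2 7.0; 209 -0.8 6.8; 210 -1.0 6.2; 211 -0.5 6.5; 212 -0.8 6.0; 
[[[281.4, 222.4], [274.3, 201.0]], [[281.1, 222.1], [272.7, 200.5]], [[280.9, 221.8], [271.2, 200.2]]]
```

Request:
servo_tool(
  moves=[
    [[0,0,0,0],[-0.05,0,0.02,0],[-0.05,0,0.02,0],[-0.05,0,0.02,0],[-0.05,0,0.02,0],[0,0,0.02,0],[0,0,0,0]],
  ],
  newtons=18,
)

```text
t: 19.85
ee_pos: [0.5623, -0.1482, 0.1226]
orientation: [3.141, -0.001, 0.152]
wrist_force: [1.6, 1.1, 6.4]
grip_width: 0.337
finger_force: 18.0
```

```bash
python3 rel.py; python3 ang.py pics/s9.png|tail -3
```

```text
t 19.85 X-hinge 16.19023736179878 Y -0.27718738309064506 Z 75.57366591659677 F [1.73795593 0.8815166  6.41863587] [ 0.31 -0.85 -0.03] grip 29.338042613987923 17.997752157971263 yaw [ 3.14109500e+00 -1.12146232e-03  1.52059335e-01]
214 -2.0 6.0; 215 -1.5 6.2; 216 -1.8 6.2; 217 -1.2 6.0; 218 -1.5 6.2; 219 -2.0 5.8; 220 -1.2 5.8; 221 -1.8 4.2; 
199 2.2 3.8; 200 1.8 3.8; 201 -0.5 4.2; 202 -1.0 5.0; 203 -1.2 5.0; 204 -0.8 5.8; 205 -1.0 6.0; 206 -1.5 6.0; 207 -0.8 6.0; 208 -1.2 7.0; 209 -1.8 6.8; 210 -1.0 6.8; 211 -1.5 6.2; 212 -0.8 6.0; 
[[[281.4, 222.4], [274.3, 201.0]], [[281.1, 222.1], [272.7, 200.5]], [[280.9, 221.8], [271.2, 200.2]]]
```

Request:
servo_tool(
  moves=[
    [[0,0,0,0],[0.01,0,0.04,0],[0.02,0,0.04,0],[0.01,0,0.03,0],[0,0,0,0]],
  ],
  newtons=40,
)

```text
t: 20.4
ee_pos: [0.5631, -0.1482, 0.1208]
orientation: [3.141, -0.001, 0.153]
wrist_force: [-2.4, 1.2, 12.4]
grip_width: 0.335
finger_force: 40.0
```

```bash
python3 rel.py; python3 ang.py pics/s10.png|tail -3
```

```text
t 20.4 X-hinge 17.062411769434725 Y -0.3898199636706481 Z 73.80338754143496 F [-2.2342609   1.53993762 12.41771863] [0.59 0.2  0.04] grip 29.146326480463994 39.995773024857044 yaw [ 3.14059059e+00 -7.07055843e-04  1.52617557e-01]
214 -2.0 6.0; 215 -1.5 6.5; 216 -1.8 6.2; 217 -1.2 6.0; 218 -1.5 6.2; 219 -2.0 6.0; 220 -1.2 5.8; 221 -1.8 4.2; 
199 3.2 3.8; 200 1.8 3.5; 201 0.5 4.2; 202 -1.0 4.5; 203 -0.2 5.2; 204 -0.8 6.0; 205 -1.0 6.2; 206 -1.5 6.2; 207 -1.8 6.0; 208 -1.2 6.5; 209 -1.8 6.2; 210 -1.0 6.2; 211 -1.5 6.2; 212 -0.8 5.8; 
[[[281.4, 222.4], [274.3, 201.0]], [[281.1, 222.1], [272.7, 200.5]], [[280.9, 221.8], [271.2, 200.2]]]
```

```bash
cat >prof.py <<'E'
from h import *
import sys
S=np.array([.5945,-.1438,.0865]);a=.152;q=np.radians(20);d=np.array([-np.sin(q)*np.cos(a),-np.sin(q)*np.sin(a),np.cos(q)])
ks=np.arange(-.008,.062,.002)
print("k",(ks*1e3).round().astype(int).tolist())
for f in sys.argv[1:]:
    g=cv2.GaussianBlur(cv2.cvtColor(cv2.imread(f"pics/{f}.png"),6),(0,0),.5).astype(np.float32)
    p=np.array([proj("scene",S+d*k)[0] for k in ks],np.float32)
    v=np.mean([cv2.remap(g,p[:,0]+o,p[:,1]-.4*(o+1.5),1)[:,0] for o in(-3.5,-2.5,-1.5,-.5,.5)],0)
    print(f,v.astype(int).tolist())
E
python3 prof.py s3 s6 s7 s8 s9 s10
```

```text
k [-8, -6, -4, -2, 0, 2, 4, 6, 8, 10, 12, 14, 16, 18, 20, 22, 24, 26, 28, 30, 32, 34, 36, 38, 40, 42, 44, 46, 48, 50, 52, 54, 56, 58, 60]
s3 [151, 156, 157, 154, 151, 155, 157, 153, 148, 151, 153, 151, 142, 128, 115, 109, 111, 119, 130, 135, 136, 136, 136, 136, 136, 135, 136, 135, 135, 136, 139, 148, 157, 154, 143]
s6 [134, 137, 140, 141, 141, 141, 141, 140, 139, 139, 140, 139, 139, 141, 148, 161, 163, 149, 144, 153, 147, 146, 164, 173, 175, 175, 175, 175, 175, 175, 175, 175, 175, 175, 175]
s7 [133, 136, 139, 141, 142, 142, 141, 141, 142, 141, 142, 141, 141, 141, 144, 156, 166, 159, 146, 150, 152, 143, 154, 170, 175, 176, 176, 175, 176, 176, 176, 176, 175, 176, 176]
s8 [128, 128, 134, 139, 140, 140, 139, 139, 139, 139, 139, 139, 139, 139, 141, 149, 161, 160, 146, 146, 151, 142, 147, 166, 173, 174, 174, 174, 173, 172, 172, 168, 165, 163, 162]
s9 [128, 127, 132, 138, 141, 142, 141, 141, 141, 140, 140, 139, 140, 140, 140, 144, 155, 165, 157, 146, 156, 157, 145, 156, 171, 175, 175, 176, 176, 176, 176, 176, 176, 175, 175]
s10 [133, 136, 139, 141, 141, 141, 141, 140, 139, 139, 140, 140, 139, 140, 145, 155, 164, 155, 143, 152, 153, 144, 157, 171, 175, 176, 176, 176, 176, 176, 176, 175, 175, 175, 174]
```

Request:
servo_tool(
  moves=[
    [[0.01,0.01,0.04,0],[0.01,0.01,0.04,0],[0.01,0,0.04,0],[0,0,0,0]],
  ],
  newtons=55,
)

```text
t: 20.85
ee_pos: [0.5634, -0.1485, 0.1207]
orientation: [3.14, -0.0, 0.154]
wrist_force: [-10.2, 5.9, 28.9]
grip_width: 0.336
finger_force: 55.0
```

```bash
python3 rel.py; python3 ang.py pics/s11.png|tail -3; python3 prof.py s6 s10 s11
```

```text
t 20.85 X-hinge 17.236461710208523 Y -0.6923090692656768 Z 73.650119416365 F [-9.15657642  7.39836295 28.91904846] [2.09 2.39 0.09] grip 29.209433359312893 55.0126669742167 yaw [ 3.14023608e+00 -1.95397869e-04  1.53853506e-01]
214 -2.0 5.8; 215 -1.5 6.0; 216 -1.8 6.0; 217 -1.2 6.0; 218 -1.5 6.0; 219 -2.0 5.5; 220 -1.2 5.8; 221 -1.8 4.2; 
199 2.2 4.0; 200 1.8 3.8; 201 0.5 4.2; 202 -1.0 4.5; 203 -0.2 5.2; 204 -0.8 5.8; 205 -1.0 6.0; 206 -1.5 6.0; 207 -1.8 6.0; 208 -1.2 6.0; 209 -1.8 6.5; 210 -1.0 6.5; 211 -1.5 6.8; 212 -1.8 5.5; 
[[[281.4, 222.4], [274.3, 201.0]], [[281.1, 222.1], [272.7, 200.5]], [[280.9, 221.8], [271.2, 200.2]]]
k [-8, -6, -4, -2, 0, 2, 4, 6, 8, 10, 12, 14, 16, 18, 20, 22, 24, 26, 28, 30, 32, 34, 36, 38, 40, 42, 44, 46, 48, 50, 52, 54, 56, 58, 60]
s6 [134, 137, 140, 141, 141, 141, 141, 140, 139, 139, 140, 139, 139, 141, 148, 161, 163, 149, 144, 153, 147, 146, 164, 173, 175, 175, 175, 175, 175, 175, 175, 175, 175, 175, 175]
s10 [133, 136, 139, 141, 141, 141, 141, 140, 139, 139, 140, 140, 139, 140, 145, 155, 164, 155, 143, 152, 153, 144, 157, 171, 175, 176, 176, 176, 176, 176, 176, 175, 175, 175, 174]
s11 [133, 136, 138, 140, 141, 141, 140, 140, 139, 138, 139, 139, 138, 139, 144, 156, 164, 154, 143, 154, 154, 143, 158, 172, 176, 176, 176, 176, 175, 175, 175, 175, 175, 175, 174]
```

Request:
servo_tool(
  moves=[
    [[0,-0.01,-0.04,0],[-0.05,-0.01,-0.02,0],[-0.05,0,0,0],[-0.05,0,0,0],[-0.03,0,0,0],[0,0,0,0]],
  ],
  newtons=25,
)

```text
t: 21.5
ee_pos: [0.561, -0.1488, 0.12]
orientation: [3.139, -0.006, 0.153]
wrist_force: [1.2, 2.4, 13.1]
grip_width: 0.343
finger_force: 24.9
```

```bash
python3 rel.py; python3 ang.py pics/s12.png|tail -3; python3 prof.py s6 s11 s12
```

```text
t 21.5 X-hinge 14.805474960459186 Y -0.685585515916457 Z 72.96326308705952 F [ 1.57782576  2.16931353 13.05548744] [ 0.71 -0.71  0.  ] grip 29.8137707400476 24.938763859681785 yaw [ 3.13948233 -0.00637143  0.15306276]
214 -2.0 6.2; 215 -1.5 6.2; 216 -1.8 6.0; 217 -1.2 5.8; 218 -1.5 6.2; 219 -2.0 6.0; 220 -1.2 5.5; 221 -1.8 4.0; 
199 2.2 3.5; 200 1.8 3.5; 201 0.5 3.8; 202 -1.0 4.5; 203 -1.2 5.0; 204 -1.8 5.5; 205 -2.0 5.8; 206 -1.5 6.2; 207 -1.8 5.8; 208 -2.2 5.8; 209 -1.8 6.8; 210 -2.0 6.8; 211 -1.5 6.5; 212 -1.8 6.2; 
[[[281.4, 222.4], [274.3, 201.0]], [[281.1, 222.1], [272.7, 200.5]], [[280.9, 221.8], [271.2, 200.2]]]
k [-8, -6, -4, -2, 0, 2, 4, 6, 8, 10, 12, 14, 16, 18, 20, 22, 24, 26, 28, 30, 32, 34, 36, 38, 40, 42, 44, 46, 48, 50, 52, 54, 56, 58, 60]
s6 [134, 137, 140, 141, 141, 141, 141, 140, 139, 139, 140, 139, 139, 141, 148, 161, 163, 149, 144, 153, 147, 146, 164, 173, 175, 175, 175, 175, 175, 175, 175, 175, 175, 175, 175]
s11 [133, 136, 138, 140, 141, 141, 140, 140, 139, 138, 139, 139, 138, 139, 144, 156, 164, 154, 143, 154, 154, 143, 158, 172, 176, 176, 176, 176, 175, 175, 175, 175, 175, 175, 174]
s12 [132, 134, 139, 141, 142, 142, 141, 142, 141, 141, 141, 140, 140, 140, 142, 150, 163, 162, 147, 149, 157, 148, 148, 165, 175, 176, 177, 176, 176, 176, 176, 176, 176, 176, 176]
```

Request:
servo_tool(
  moves=[
    [[0,0,0,0],[0,-0.01,0.04,0],[0,-0.01,0.04,0],[0,0,0.04,0],[0,0,0,0]],
  ],
  newtons=55,
)

```text
t: 22.05
ee_pos: [0.5613, -0.1488, 0.1198]
orientation: [3.138, -0.008, 0.154]
wrist_force: [-4.2, 2.8, 27.2]
grip_width: 0.33
finger_force: 54.9
```

```bash
python3 rel.py; python3 ang.py pics/s13.png|tail -3; python3 prof.py s12 s13; python3 - <<'E'
import cv2
s=cv2.imread("pics/s13.png")[175:250,235:310];cv2.imwrite("pics/c13.png",cv2.resize(s,None,fx=8,fy=8,interpolation=2))
E
```

```text
t 22.05 X-hinge 15.135101364109516 Y -0.6986031044914354 Z 72.76543698420295 F [-3.71637275  3.39029835 27.18253358] [1.   0.78 0.08] grip 28.69344993404674 54.94997310452163 yaw [ 3.13752468 -0.00764751  0.15441851]
214 -2.0 6.0; 215 -1.5 6.0; 216 -1.8 6.0; 217 -1.2 5.8; 218 -1.5 6.0; 219 -2.0 5.8; 220 -1.2 5.5; 221 -1.8 4.0; 
199 3.2 3.8; 200 0.8 3.5; 201 -0.5 3.8; 202 -1.0 5.0; 203 -1.2 5.2; 204 -1.8 5.8; 205 -2.0 5.8; 206 -1.5 6.2; 207 -1.8 6.0; 208 -1.2 5.8; 209 -1.8 6.5; 210 -2.0 6.5; 211 -1.5 6.8; 212 -1.8 6.2; 
[[[281.4, 222.4], [274.3, 201.0]], [[281.1, 222.1], [272.7, 200.5]], [[280.9, 221.8], [271.2, 200.2]]]
k [-8, -6, -4, -2, 0, 2, 4, 6, 8, 10, 12, 14, 16, 18, 20, 22, 24, 26, 28, 30, 32, 34, 36, 38, 40, 42, 44, 46, 48, 50, 52, 54, 56, 58, 60]
s12 [132, 134, 139, 141, 142, 142, 141, 142, 141, 141, 141, 140, 140, 140, 142, 150, 163, 162, 147, 149, 157, 148, 148, 165, 175, 176, 177, 176, 176, 176, 176, 176, 176, 176, 176]
s13 [132, 136, 139, 142, 143, 142, 142, 141, 141, 142, 142, 141, 140, 140, 144, 154, 164, 162, 147, 150, 158, 148, 149, 167, 175, 176, 176, 176, 176, 176, 176, 176, 176, 175, 175]
```

View pics/c13.png

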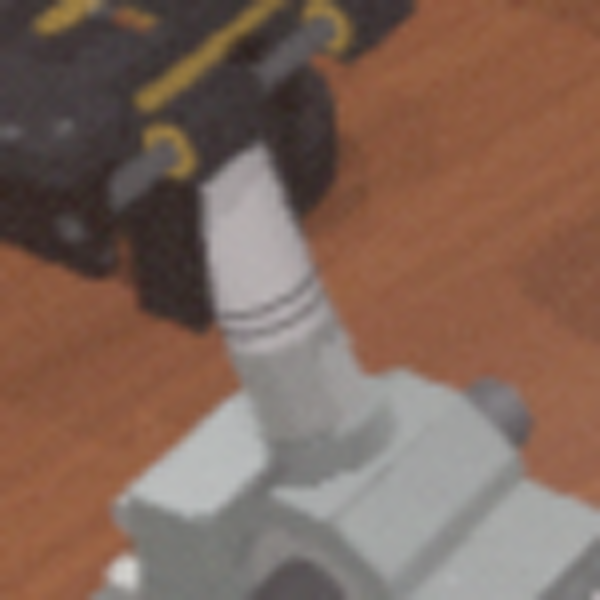

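```bash
python3 - <<'E'
from h import *
a=.152;q=np.radians(20);ex=np.array([np.cos(a),np.sin(a),0])
d=np.array([-np.sin(q)*np.cos(a),-np.sin(q)*np.sin(a),np.cos(q)]);o,_=ray("scene",(0,0))
ks=np.arange(.012,.046,.0015);print((ks*1e3).round(1).tolist())
g=cv2.cvtColor(cv2.imread("pics/s13.png"),6).astype(np.float32)
for dx in(0,-.0025,-.004):
    S=np.array([.5945,-.1438,.0865])+ex*dx;v=o-S;v-=d*(v@d);v/=np.linalg.norm(v);u=np.cross(d,v)
    pr=[]
    for th in(-.5,-.25,0,.25,.5):
        p=np.array([proj("scene",S+.0153*(v*np.cos(th)+u*np.sin(th))+d*k)[0] for k in ks],np.float32);pr.append(cv2.remap(g,p[:,:1],p[:,1:],2)[:,0])
    print(dx,np.mean(pr,0).astype(int).tolist())
# reference: gun standing in stand at known place (pics/scene0), bottom z=.012
g=cv2.cvtColor(cv2.imread("pics/scene0.png"),6).astype(np.float32);B=np.array([.6226,.193,.012]);d=np.array([0,0,1.]);v=o-B;v[2]=0;v/=np.linalg.norm(v);u=np.cross(d,v);pr=[]
ks=np.arange(.024,.06,.0015);print((ks*1e3).round(1).tolist())
for th in(-.5,-.25,0,.25,.5):
    p=np.array([proj("scene",B+.0153*(v*np.cos(th)+u*np.sin(th))+d*k)[0] for k in ks],np.float32);pr.append(cv2.remap(g,p[:,:1],p[:,1:],2)[:,0])
print(np.mean(pr,0).astype(int).tolist())
E
```

```text
[12.0, 13.5, 15.0, 16.5, 18.0, 19.5, 21.0, 22.5, 24.0, 25.5, 27.0, 28.5, 30.0, 31.5, 33.0, 34.5, 36.0, 37.5, 39.0, 40.5, 42.0, 43.5, 45.0]
0 [146, 146, 145, 144, 145, 146, 146, 145, 143, 140, 138, 140, 148, 159, 167, 160, 142, 140, 154, 159, 146, 138, 152]
-0.0025 [144, 143, 143, 144, 144, 144, 143, 142, 140, 139, 141, 151, 163, 170, 159, 137, 139, 159, 161, 142, 139, 158, 172]
-0.004 [142, 142, 143, 144, 143, 142, 141, 140, 139, 140, 147, 160, 170, 166, 145, 135, 153, 164, 147, 136, 153, 171, 175]
[24.0, 25.5, 27.0, 28.5, 30.0, 31.5, 33.0, 34.5, 36.0, 37.5, 39.0, 40.5, 42.0, 43.5, 45.0, 46.5, 48.0, 49.5, 51.0, 52.5, 54.0, 55.5, 57.0, 58.5]
[176, 162, 152, 154, 158, 153, 142, 137, 144, 147, 139, 136, 146, 161, 168, 169, 169, 169, 169, 169, 169, 170, 170, 169]
```

Coupler sits on the boss at about (265–372, 390–440), with the boss showing a little more on its right side. Side force says the gun is pushed slightly −x, so I'll ease off, shift +x and press again.

Request:
servo_tool(
  moves=[
    [[0,0,-0.06,0],[0.02,-0.01,-0.03,0],[0.03,-0.01,0,0],[0.03,0,0,0],[0,0,0,0]],
  ],
)

```text
t: 22.6
ee_pos: [0.5615, -0.1485, 0.12]
orientation: [3.138, -0.002, 0.153]
wrist_force: [-3.5, -0.9, 19.9]
grip_width: 0.328
finger_force: 55.0
```

```bash
python3 rel.py; python3 ang.py pics/s14.png|tail -3; python3 prof.py s6 s13 s14
```

```text
t 22.6 X-hinge 15.445442662475102 Y -0.4074656741043254 Z 73.04421499122948 F [-3.57742991 -0.33707261 19.90560419] [-0.22  0.68 -0.  ] grip 28.54494176369092 54.967117588967085 yaw [ 3.13825465e+00 -2.31877246e-03  1.53192771e-01]
214 -2.0 6.2; 215 -1.5 6.2; 216 -1.8 6.2; 217 -2.2 5.5; 218 -1.5 6.0; 219 -2.0 6.0; 220 -1.2 5.8; 221 -1.8 4.2; 
199 2.2 3.8; 200 1.8 3.8; 201 -0.5 4.0; 202 -1.0 5.0; 203 -1.2 5.5; 204 -1.8 5.8; 205 -2.0 5.8; 206 -1.5 6.2; 207 -1.8 6.2; 208 -1.2 6.5; 209 -1.8 6.5; 210 -1.0 6.0; 211 -1.5 6.5; 212 -1.8 5.8; 
[[[281.4, 222.4], [274.3, 201.0]], [[281.1, 222.1], [272.7, 200.5]], [[280.9, 221.8], [271.2, 200.2]]]
k [-8, -6, -4, -2, 0, 2, 4, 6, 8, 10, 12, 14, 16, 18, 20, 22, 24, 26, 28, 30, 32, 34, 36, 38, 40, 42, 44, 46, 48, 50, 52, 54, 56, 58, 60]
s6 [134, 137, 140, 141, 141, 141, 141, 140, 139, 139, 140, 139, 139, 141, 148, 161, 163, 149, 144, 153, 147, 146, 164, 173, 175, 175, 175, 175, 175, 175, 175, 175, 175, 175, 175]
s13 [132, 136, 139, 142, 143, 142, 142, 141, 141, 142, 142, 141, 140, 140, 144, 154, 164, 162, 147, 150, 158, 148, 149, 167, 175, 176, 176, 176, 176, 176, 176, 176, 176, 175, 175]
s14 [132, 134, 139, 141, 142, 142, 142, 141, 141, 140, 140, 140, 140, 140, 143, 153, 164, 161, 145, 148, 157, 147, 150, 167, 174, 176, 176, 176, 176, 176, 176, 176, 176, 176, 175]
```

Request:
servo_tool(
  moves=[
    [[0.01,0,0.03,0],[0,0,0,0],[0,0,0,0],[0,0,0,0],[0,0,0,0]],
  ],
)

```text
t: 23.15
ee_pos: [0.5616, -0.1485, 0.12]
orientation: [3.138, -0.002, 0.153]
wrist_force: [-5.4, 0.4, 23.7]
grip_width: 0.335
finger_force: 55.0
```

```bash
python3 rel.py; python3 ang.py pics/s15.png|tail -3|head -2; python3 prof.py s14 s15; python3 - <<'E'
import cv2,numpy as np
a=cv2.imread("pics/scene0.png").astype(int);b=cv2.imread("pics/s15.png").astype(int)
# bystander check: changed pixels in boxes (mug, oilcan, carton, spanner, jar, driver, tape)
for n,(x0,y0,x1,y1) in dict(mug=(358,222,398,272),oil=(308,246,342,314),carton=(150,305,222,362),spanner=(138,268,162,334),jar=(357,117,380,146),driver=(400,150,447,168)).items(): print(n,np.mean(abs(a-b)[y0:y1,x0:x1].max(2)>40).round(3))
E
```

```text
t 23.15 X-hinge 15.540616582886493 Y -0.43604787785583854 Z 72.9745840148706 F [-5.28474148  1.24423307 23.74369117] [-0.04  1.2   0.01] grip 29.141058154994145 54.96781309135258 yaw [ 3.13800924e+00 -2.25000513e-03  1.53475577e-01]
214 -2.0 6.0; 215 -1.5 6.0; 216 -1.8 6.0; 217 -1.2 6.0; 218 -1.5 6.2; 219 -2.0 6.2; 220 -1.2 5.5; 221 -1.8 4.0; 
199 3.2 3.8; 200 1.8 3.8; 201 -0.5 4.0; 202 -1.0 5.0; 203 -1.2 5.5; 204 -1.8 5.2; 205 -1.0 5.8; 206 -1.5 6.2; 207 -1.8 6.0; 208 -1.2 6.8; 209 -1.8 6.8; 210 -1.0 6.2; 211 -1.5 6.8; 212 -1.8 5.8; 
k [-8, -6, -4, -2, 0, 2, 4, 6, 8, 10, 12, 14, 16, 18, 20, 22, 24, 26, 28, 30, 32, 34, 36, 38, 40, 42, 44, 46, 48, 50, 52, 54, 56, 58, 60]
s14 [132, 134, 139, 141, 142, 142, 142, 141, 141, 140, 140, 140, 140, 140, 143, 153, 164, 161, 145, 148, 157, 147, 150, 167, 174, 176, 176, 176, 176, 176, 176, 176, 176, 176, 175]
s15 [134, 136, 140, 141, 142, 141, 141, 141, 141, 140, 140, 140, 140, 141, 145, 156, 166, 163, 146, 150, 157, 146, 150, 166, 174, 176, 176, 176, 176, 176, 176, 176, 176, 176, 176]
mug 0.0
oil 0.0
carton 0.335
spanner 0.229
jar 0.0
driver 0.0
```

Forces are stable. To confirm it is fully home, I'll back off along the axis with the grip tight and read the spring force against travel, then press again.

Request:
servo_tool(
  moves=[
    [[-0.02,0,-0.07,0],[-0.03,0,-0.07,0],[0,0,0,0],[0,0,0,0]],
  ],
)

```text
t: 23.6
ee_pos: [0.5609, -0.148, 0.121]
orientation: [3.14, -0.003, 0.152]
wrist_force: [1.7, -0.3, 8.7]
grip_width: 0.333
finger_force: 55.0
```

```bash
python3 rel.py
```

```text
t 23.6 X-hinge 14.857713845711018 Y 0.1031605587690056 Z 74.01339772522147 F [ 1.60888574 -0.53494007  8.71243445] [-0.3  -0.85 -0.03] grip 28.943384857056135 54.96163476258516 yaw [ 3.13956979 -0.003449    0.15223477]
```

Request:
servo_tool(
  moves=[
    [[-0.02,0,-0.06,0],[-0.03,0,-0.07,0],[0,0,0,0],[0,0,0,0]],
  ],
)

```text
t: 24.0
ee_pos: [0.5596, -0.148, 0.124]
orientation: [3.14, -0.004, 0.152]
wrist_force: [4.7, -1.9, 4.3]
grip_width: 0.329
finger_force: 55.0
```

```bash
python3 rel.py
```

```text
t 24.0 X-hinge 13.616588848097123 Y 0.3258395076476137 Z 77.01004879807039 F [ 4.36613714 -2.5620284   4.32664707] [-0.75 -1.77 -0.06] grip 28.62514901497037 54.964063949882984 yaw [ 3.14005832 -0.00351186  0.15202427]
```

Spring reads 6.8 N at 4.3 mm off the stop, against 6.7 N expected if the stop is home, so the stop is the shoulder. Pressing home again.

Request:
servo_tool(
  moves=[
    [[0.03,0,0.06,0],[0.03,0,0.06,0],[0.03,0,0.06,0],[0.03,0,0.06,0],[0.01,0,0.05,0],[0,0,0,0],[0,0,0,0],[0,0,0,0]],
  ],
)

```text
t: 24.8
ee_pos: [0.5619, -0.1479, 0.12]
orientation: [3.139, -0.001, 0.154]
wrist_force: [-8.0, 0.6, 28.3]
grip_width: 0.334
finger_force: 55.0
```

```bash
python3 rel.py; python3 ang.py pics/s16.png|tail -3|head -2; python3 prof.py s15 s16
```

```text
t 24.8 X-hinge 15.834664862935497 Y 0.08014220887505447 Z 73.0094316247528 F [-7.78914608  1.84165697 28.28767166] [0.44 1.58 0.05] grip 29.077383758557417 54.96683363802731 yaw [ 3.13865374e+00 -9.35327370e-04  1.53748835e-01]
214 -1.0 6.2; 215 -1.5 6.0; 216 -1.8 6.0; 217 -1.2 5.8; 218 -1.5 5.8; 219 -1.0 6.0; 220 -1.2 5.2; 221 -1.8 3.8; 
199 2.2 3.8; 200 1.8 3.5; 201 -0.5 4.0; 202 -1.0 5.0; 203 -1.2 5.2; 204 -0.8 5.8; 205 -1.0 6.0; 206 -1.5 6.0; 207 -0.8 5.8; 208 -1.2 6.5; 209 -1.8 6.5; 210 -1.0 6.5; 211 -1.5 6.8; 212 -0.8 5.8; 
k [-8, -6, -4, -2, 0, 2, 4, 6, 8, 10, 12, 14, 16, 18, 20, 22, 24, 26, 28, 30, 32, 34, 36, 38, 40, 42, 44, 46, 48, 50, 52, 54, 56, 58, 60]
s15 [134, 136, 140, 141, 142, 141, 141, 141, 141, 140, 140, 140, 140, 141, 145, 156, 166, 163, 146, 150, 157, 146, 150, 166, 174, 176, 176, 176, 176, 176, 176, 176, 176, 176, 176]
s16 [134, 136, 139, 142, 142, 141, 140, 140, 140, 140, 140, 140, 140, 140, 145, 157, 167, 163, 147, 151, 157, 148, 151, 166, 174, 175, 176, 176, 175, 175, 175, 176, 175, 176, 175]
```

The gun is home, its lean matches the nipple at about 20°, and the force is nearly axial and steady. Handing in.

```bash
python3 -c "
from workcell import *
print(sign_off())"
```

```text
the job is handed in; nothing more can be done
None
```

The cap is shut and the grease gun is pressed home on the nipple, still gripped and pushed against its spring; I handed the job in at about 25 s (no verdict shown), and as far as I checked nothing else on the table was touched — the tape was not checked, and changes in the image around the carton and spanner look like arm shadow.

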